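Slide the drill-bit rack home past the sprung gate

TASK

Push the drill-bit rack along the wooden dock, past the red gate, until it is fully home against the end stop. Hold the gate open with one fingertip on the yellow push bar all the while that the rack passes, so that the gate never touches the rack, then let the gate close behind the rack. Only push with the fingers: do not lift or tip the rack, and leave the other things on the bench where they are.

Things in the scene. Friction and masses are not known exactly. Their poses are not given: they have to be found in the camera images.
- dock: Fixed open chute on the bench. Origin: bench surface, chute centreline, plane of the gate; x = direction of rack travel, y to its left, z up. Plywood base x -250..105, y -120..80, top (rack slides on it) z 8 mm. Pine guide strips 15 wide, inner faces y +-42, tops z 20. Three hinge brackets at y -66, x -25..83, tops z 24. Home: rack origin at x = 51, y = 0.
- rack: Loose wooden drill-bit rack, 0.32-0.63 kg, in the chute upstream of the gate; slides at 1-4 N. Origin: centre of the underside of its block; axes within 2 deg of the dock's. Block 70 (x) x 80 (y) x 40 (z) mm, nose at x 35, rear shoulders at x -35 (home: 10 mm beyond the closed blade). Bits reach up to z 70. Behind the block a blue push tongue, see tongue_end.
- gate (a joint): Gate hinge, rad: 0 shut, 1.05 fully open; a spring always shuts it. Axis parallel to dock x at dock y -66, z 18 mm. Opens as the push bar is pushed away from the chute (dock -y): the blade tilts up and out. The rack passes clear from 0.72 rad up; 0.8-0.95 is good. Takes 2-3 N at the bar to start, about 4 N to hold.
- blade_tip (a point): Red blade, turns with the gate. Shut, it spans dock x -6..6, z 32..44 mm, from y -72 to its tip at y -25, so 15 mm of it stand in the way of the rack's block; it passes beside the tongue. In moving it reaches at most 67 mm above the bench. The point: middle of the tip, shut at dock x 0, y -25, z 38.
- bar_mid (a point): Yellow round bar of the gate, 12 mm thick, along the right of the chute, dock x -225 (free end) to 70. Centre line at opening a: dock y = -66 - 36 sin(a), z = 18 + 36 cos(a) mm. A finger standing between chute and bar pushes it out and can slide along it; between free end and dock x -30 nothing else stands there above z 20. The point: on the centre line at dock x -115.
- bar_end (a point): Centre of the free (upstream) end of the yellow push bar.
- tongue_end (a point): Centre of the flat upright rear face of the rack's blue push tongue: push here. In the rack's frame x -85, y 0, z 20 mm; the tongue is 32 mm wide (y), z 2 to 38. Home: at dock x = -34 mm.
- stop (a point): Middle of the top edge of the end stop's face, dock x 86, z 38 mm: a wooden bar 114 mm wide across the end of the chute. The rack is home when its nose touches this face.
- pine_block: Bystander: loose pine block 100 x 65 x 35 mm with a round hole; origin at centre of underside.
- tape: Bystander: loose roll of tan tape, 90 mm diameter, 25 mm high, lying flat; origin at centre of underside.
- sander: Bystander: yellow and grey sanding block 120 x 65 x 45 mm; origin at centre of underside.
- glue: Bystander: jar 60 mm diameter, 75 mm high; origin at centre of underside.
Not all that is in view belongs to the job. What is meant by the rack is not pink or purple, and is the larger of those in its own colour.

How it is judged (in metres and radians):
On the way, in this order (a step that is already met when the one before it is completed fails the run):
1. the gate is held open by a finger on the yellow bar before the rack reaches it (value of joint gate above 0.5 rad and contact force between the fingers and gate above 0.5 N and x of rack in the frame of dock below -0.042 m), for 0.2 s.
2. the rack's nose is beyond the gate while a finger on the bar holds the gate open (value of joint gate above 0.5 rad and contact force between the fingers and gate above 0.5 N and x of rack in the frame of dock above 0 m), for 0.1 s.
At the end, for the whole second after the job is handed in: The rack is at rest flat on the dock, within 5 mm of the end stop, and the gate has closed behind it (under 0.08 rad) (x of rack in the frame of dock above 0.046 m and z of rack in the frame of dock below 0.011 m and angle between rack's own z axis and vertical below 0.05 rad and value of joint gate below 0.08 rad and linear speed of rack below 0.01 m/s); the robot touches nothing.
It fails at once if the gate touches the rack (over 0.5 N) (contact force between gate and rack above 0.5 N).
It fails at once if the rack is lifted more than 10 mm or tipped more than 0.2 rad (z of rack in the frame of dock above 0.018 m or angle between rack's own z axis and vertical above 0.2 rad).
It fails at once if a bystander is moved more than 20 mm (distance of any of pine_block, tape, sander, glue from where it was at the start of the episode above 0.02 m).
It also fails if it takes over 45 s, if anything falls off the work surface, if the arm or the gripper's body presses on something with over 40 N, if the wrist force passes 120 N, or if a joint passes its speed limit or range.

ROBOT

A 6-joint arm with a two-finger parallel gripper is mounted at the origin on the work surface. World frame = base frame: x ahead of the robot, y to its left, z up, the work surface at z = 0. Lengths are in m, angles in degrees, forces in N, time in s.
With the tool pointing down it reaches from about 0.375 to 0.75 m from the base axis. Payload 9 kg.
Tool frame: the origin (TCP) lies where the fingers leave the gripper's body, on its centre line; the fingertips stand 73 mm ahead of it and the grasp point (between the pads) lies 54 mm ahead of it (robot.tip_reach is the distance from the TCP to the fingertips, in m); z points along the fingers, y is the line along which they close (so a half turn about z gives the same grasp; the last joint's range is limited). The gripper opens to 85 mm and grips with 20 to 120 N. Pads are 22 mm wide; open, the fingers measure 114 mm over their backs; the gripper's body (76 mm by 85 mm) begins 54 mm behind the grasp point. The pads swing forward as they close: fully open they stand 13 mm farther back than shut.
Start: joints at [-86.328, 5.964, 5.575, 89.605, 0, 77.527], TCP at [0.167, -0.576, 0.304] pointing down, gripper open.
Joint ranges: [-171.21, 171.21], [-48.23, 106.86], [-62.78, 66.21], [-105.2, 120.99], [-86.42, 89.51], [-180, 180]. Speed limits (degrees/s): [127.2, 127.2, 147.25, 180, 180, 180].

INTERFACE

Orientations are given as [roll, pitch, yaw] about the fixed x, y, z axes, in that order (R = Rz(yaw) Ry(pitch) Rx(roll)).
In Python, from plant import robot gives the robot as it stands. Calls block until the motion is done:
- robot.move_pose(position, orientation): joint-space move of the TCP to a pose.
- robot.line_to(position, vel=0.15, rotation=None, guard=None): straight line of the TCP; rotation=None keeps the orientation; vel is the mean speed in m/s. With guard (N) it stops when the force on the tool has changed by that much, and returns True; else False.
- robot.goto_joints(angles): joint-space move.
- robot.set_gripper(opening): finger opening in m; the grip force is fixed at half the most; returns when the fingers have stopped.
- robot.pause(seconds).
- robot.ik(position, orientation): joint angles nearest the present ones, or None.
- robot.observe(): the state.
- robot.grab_frame(name): name is "side" or "top" or "wrist"; returns the picture (384x512x3 uint8, blue, green, red); there is no depth.
- robot.get_calibration(name): a dict with "vertical_fov" (degrees; the focal length in pixels is half the picture's height over the tangent of half this angle, whatever the lens; pixels are square), "cx", "cy" (the principal point, pixels), "rvec" (rotation vector, rad) and "tvec" (3), from world to camera coordinates, as OpenCV has them. Camera axes: x right, y down, z forward; pixel columns grow to the right and rows downward; lengths in m; the calibration is good to about 2 mm. The wrist camera is an equidistant fisheye: a pixel r from the principal point sees the ray r / f radians off the axis. A picture is of the moment at which its call begins: read the wrist's pose just before it. get_calibration takes no time and is no camera call; for the wrist camera it gives the pose at the moment of the call.
A pose or a line that the arm cannot do raises robot.IKError and nothing moves.
- robot.job_done(): hands the job in; it is judged then, once.
The state is a dict: "time": time; "q": joint angles; "qvel": joint speeds; "joint_torque": joint torques, N m; "tool_pos": TCP position; "tcp_rot": TCP orientation; "ft_force": force on the tool from outside, world axes, zero at the start; "torque": the same for the moment, N m; "gripper_width": finger opening in m; "gripper_force": force on a finger pad.
Only numpy, scipy, OpenCV 4.12 (cv2) and the standard library are available. Lean on these libraries where they do the work, as an engineer would, in place of code of your own. Each camera call takes 0.05 s, during which the arm holds its last target. There are 200 camera calls.

## Working session

There is one attempt and no reset: what is moved stays moved. The work goes in short steps, each a Python script; the robot and the scene stay as the last script left them, time stands still between calls to the robot, and variables do not carry over. Pictures are saved under pics/ and viewed, at most 10 in all, crops included, and the job is handed in when it is done.

```bash
mkdir -p pics; ls; python3 - <<'E'
from plant import robot
import cv2
for n in ("top","side"):
    cv2.imwrite(f"pics/{n}0.png",cv2.resize(robot.grab_frame(n),(800,600),interpolation=cv2.INTER_CUBIC)); c=robot.get_calibration(n);print(n,c)
print(robot.observe())
E
```

```text
pics
top {'vertical_fov': 55.61184988677458, 'cx': 248.70872655598168, 'cy': 194.41112140730894, 'rvec': array([ 2.13904581, -2.19170338,  0.08787072]), 'tvec': array([0.07993009, 0.59813623, 0.67040953])}
side {'vertical_fov': 48.45765637474484, 'cx': 259.3110262248896, 'cy': 198.28730709037302, 'rvec': array([ 0.84699833, -2.36477594,  1.24968061]), 'tvec': array([0.49660426, 0.24663846, 0.6225716 ])}
{'time': 0.1, 'q': array([-8.63279608e+01,  5.99495617e+00,  5.53252937e+00,  8.96044185e+01,
       -3.20650221e-04,  7.75274210e+01]), 'qvel': array([-0.06401176, -0.0650635 ,  0.16080257, -0.04083009,  0.04786508,
       -0.03390921]), 'joint_torque': array([ 6.90241126e-03, -5.58210576e+01,  5.04717708e+01,  1.30031057e-02,
       -1.91714194e-04, -5.32550132e-06]), 'tool_pos': array([ 0.16683915, -0.57612218,  0.30321224]), 'tcp_rot': array([-1.79934663e+02, -1.41236413e-02,  1.61446103e+01]), 'ft_force': array([-0.17700732, -0.36724135, -0.02314861]), 'torque': array([-0.00335224, -0.03797238,  0.01102155]), 'gripper_force': 0.0, 'gripper_width': 0.08547710347356827}
```

View pics/top0.png

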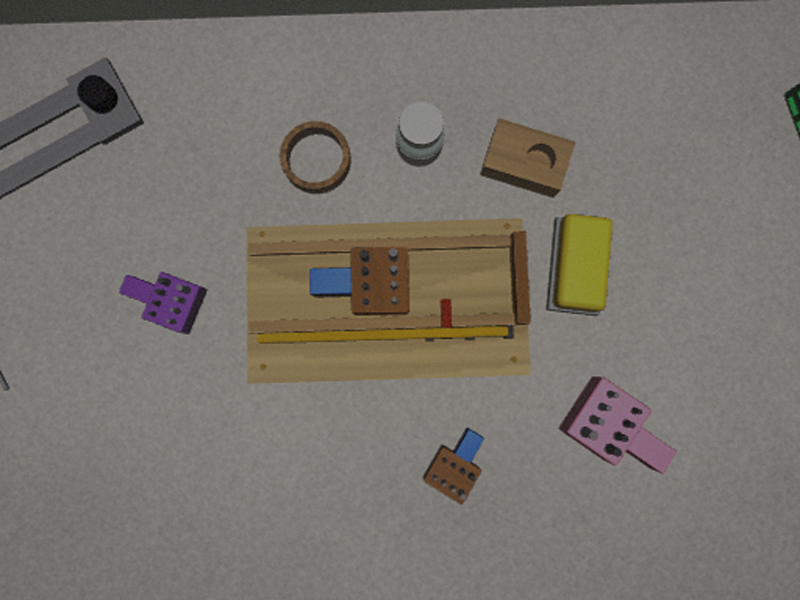

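View pics/side0.png

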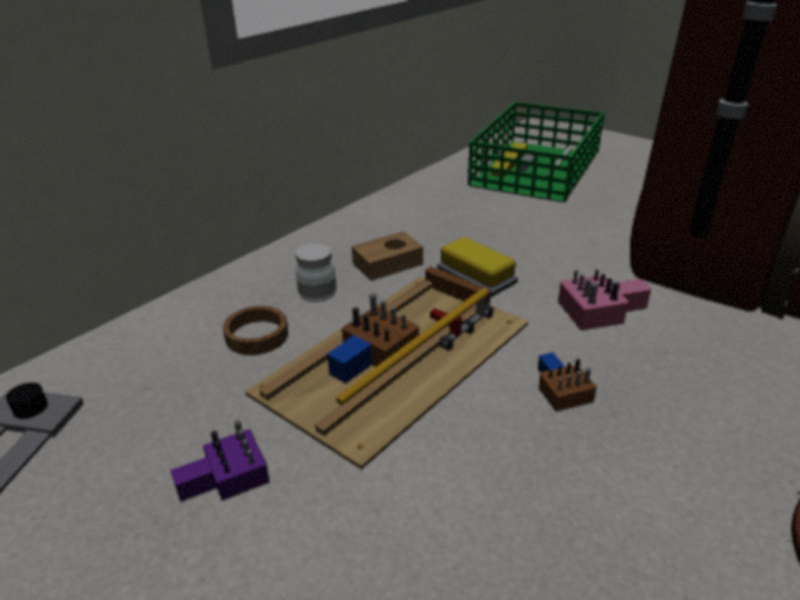

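Candidates in the 800x600 top view are the brown rack in the chute (380,280), a small brown one (453,470), a purple one (165,300) and a pink one (610,420). The larger brown one in the chute fits. I'll confirm it in a crop and read the points there.

```bash
python3 - <<'E'
import cv2
from plant import robot
im=robot.grab_frame("top")[135:250,150:345]
cv2.imwrite("pics/crop.png",cv2.convertScaleAbs(cv2.resize(im,None,fx=4,fy=4,interpolation=cv2.INTER_CUBIC),alpha=1.5))
E
```

```text
(no output)
```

View pics/crop.png

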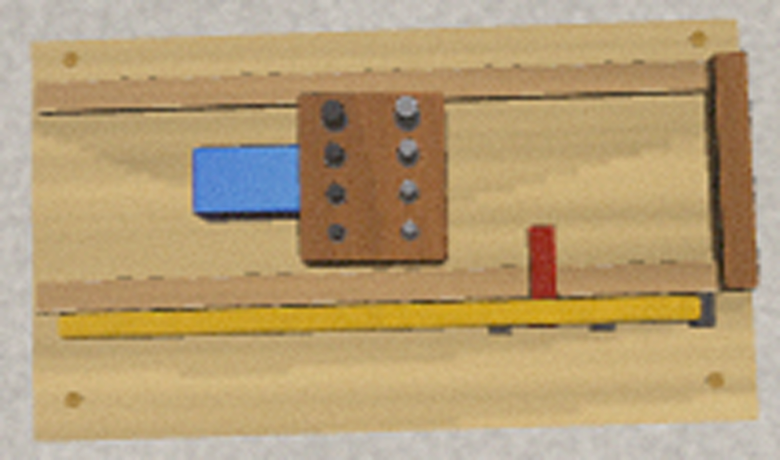

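```bash
cat > h.py <<'E'
import numpy as np, cv2
from plant import robot
from scipy.optimize import least_squares
def proj(P,n="top"):
    c=robot.get_calibration(n); f=192/np.tan(np.radians(c["vertical_fov"]/2))
    K=np.array([[f,0,c["cx"]],[0,f,c["cy"]],[0,0,1]])
    return cv2.projectPoints(np.asarray(P,float).reshape(-1,3),c["rvec"],c["tvec"],K,None)[0][:,0]
def D(p,d):  # dock mm -> world m
    p=np.atleast_2d(p)/1000.; c,s=np.cos(d[2]),np.sin(d[2])
    return np.c_[d[0]+c*p[:,0]-s*p[:,1], d[1]+s*p[:,0]+c*p[:,1], p[:,2]]
E
python3 - <<'E'
from h import *
off=np.array([150,135]); px=lambda a:(np.array(a,float)+.5)/4-.5+off
pts=np.array([[-250,80,8],[-250,-120,8],[105,-120,8],[105,80,8],[0,-25,44],[-225,-66,54],[86,57,38],[86,-57,38]],float)
uv=px([[32,42],[34,440],[757,418],[738,20],[542,226],[60,325],[709,54],[722,288]])
best=min((least_squares(lambda d:(proj(D(pts,d))-uv).ravel(),[.55,-.1,y],loss="soft_l1") for y in np.radians([0,90,180,-90])),key=lambda r:r.cost)
d=best.x; print(d,np.degrees(d[2]),(proj(D(pts,d))-uv).round(1).tolist())
# rack: top corners + tongue edge in dock frame
rp=np.array([[-35,40,48],[35,40,48],[35,-40,48],[-35,-40,48],[-85,16,46],[-85,-16,46]],float)
ru=px([[298,93],[443,94],[447,263],[299,262],[193,148],[193,213]])
def R(r):
    q=D(rp*[1,1,1],[r[0],r[1],r[2]])*1000; return q
r=least_squares(lambda r:(proj(D(R(r),d))-ru).ravel(),[-.09,0,0]).x
print("rack",r,(proj(D(R(r),d))-ru).round(1).tolist())
np.save("dock.npy",d)
print("tip_reach",robot.tip_reach)
yaw=np.degrees(d[2])
for x,y,z in [(-200,-4,160),(-200,-4,90),(-200,-40,90),(-45,-40,90),(-45,-4,160)]:
    p=D([x,y,z],d)[0]
    for yy in (yaw,yaw+180): print((x,y,z),p.round(3),np.hypot(*p[:2]).round(3),round(yy),None if (q:=robot.ik(p,[180,0,(yy+180)%360-180])) is None else np.round(q))
E
```

```text
[ 0.62815449 -0.0027989  -1.56630197] -89.74249255427388 [[-0.4, -0.4], [-0.5, 0.2], [0.2, 0.7], [-0.2, -0.4], [-0.3, -0.1], [-0.2, 0.2], [1.1, -0.7], [0.8, 0.3]]
rack [-0.07859067 -0.00044677 -0.02002349] [[-0.1, 0.4], [0.7, -0.3], [0.2, -0.3], [-0.3, 0.3], [-0.2, -0.4], [-0.3, 0.2]]
tip_reach 0.0726
(-200, -4, 160) [0.623 0.197 0.16 ] 0.654 -90 [  6.  17.   2.  76.   0. -84.]
(-200, -4, 160) [0.623 0.197 0.16 ] 0.654 90 [ 6. 17.  2. 76.  0. 96.]
(-200, -4, 90) [0.623 0.197 0.09 ] 0.654 -90 [  6.  19.  -2.  69.   0. -84.]
(-200, -4, 90) [0.623 0.197 0.09 ] 0.654 90 [ 6. 19. -2. 69.  0. 96.]
(-200, -40, 90) [0.587 0.197 0.09 ] 0.619 -90 [  6.  13.  -9.  68.   0. -84.]
(-200, -40, 90) [0.587 0.197 0.09 ] 0.619 90 [ 6. 13. -9. 68.  0. 96.]
(-45, -40, 90) [0.588 0.042 0.09 ] 0.589 -90 [ -9.   8. -14.  67.   0. -99.]
(-45, -40, 90) [0.588 0.042 0.09 ] 0.589 90 [ -9.   8. -14.  67.   0.  81.]
(-45, -4, 160) [0.624 0.042 0.16 ] 0.625 -90 [ -8.  12.  -3.  75.   0. -98.]
(-45, -4, 160) [0.624 0.042 0.16 ] 0.625 90 [-8. 12. -3. 75.  0. 82.]
```

Confirmed: the brown rack with the blue tongue is in the chute at dock x ≈ -79 mm. Next I'll insert the fingers behind the tongue, touch the strip top for height, then touch the bar.

```bash
cat >> h.py <<'E'
d=np.load("dock.npy"); rpy=[180,0,np.degrees(d[2])+180]
def go(x,y,z,vel=.1,guard=None):
    return robot.line_to(D([x,y,z],d)[0],vel=vel,guard=guard)
def here():
    o=robot.observe(); p=o["tool_pos"]-[d[0],d[1],0]; c,s=np.cos(d[2]),np.sin(d[2])
    F=o["ft_force"]; r=lambda v:np.round([c*v[0]+s*v[1],-s*v[0]+c*v[1],v[2]],2)
    print("t",round(o["time"],2),"dock mm",r(p*1000),"F dock",r(F),"w",round(o["gripper_width"],4)); return r(p*1000)
E
python3 - <<'E'
from h import *
robot.set_gripper(.066)
robot.move_pose(D([-187,-4,160],d)[0],rpy); here()
print(go(-187,-4,112,.1,guard=6)); here()
print(go(-187,-4,80,.02,guard=4)); h=here()
go(-187,-4,h[2]+8,.05); here()
cv2.imwrite("pics/s1.png",cv2.resize(robot.grab_frame("side")[150:310,140:350],(788,600),interpolation=cv2.INTER_CUBIC))
E
```

```text
t 3.62 dock mm [-186.26   -3.71  160.15] F dock [ 0.35 -0.34  0.47] w 0.066
False
t 4.26 dock mm [-186.96   -3.95  112.15] F dock [-0.46  0.8  -0.64] w 0.0659
True
t 5.45 dock mm [-187.04   -4.03   85.9 ] F dock [-0.29 -1.49  5.92] w 0.0659
t 5.78 dock mm [-187.03   -3.69   94.34] F dock [ 0.33 -1.27 -0.89] w 0.0663
```

View pics/s1.png

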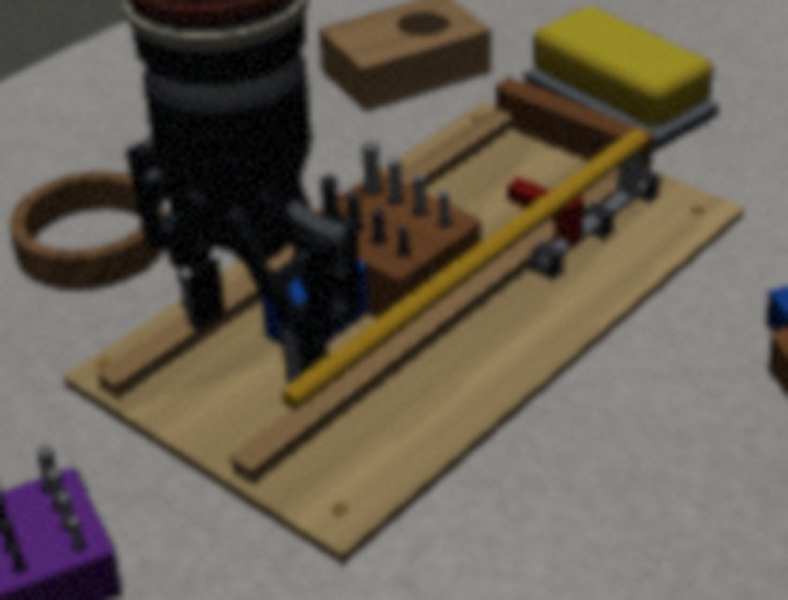

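The side view shows the finger inside the bar (bar end at (290,395)) and the second finger behind the tongue (265,290). The height is right. Next I'll find the bar by touch and open the gate.

```bash
python3 - <<'E'
from h import *
robot.pause(.2); here()
print(go(-187,-30,94,.015,guard=1.5)); h=here()
y=h[1]-27.3
go(-187,y,94,.04); robot.pause(.2); here(); print("target",y)
open("y.txt","w").write(str(y))
cv2.imwrite("pics/s2.png",cv2.resize(robot.grab_frame("side")[150:310,140:350],(788,600),interpolation=cv2.INTER_CUBIC))
E
```

```text
t 6.03 dock mm [-186.99   -4.23   93.55] F dock [ 0.62 -0.11 -0.08] w 0.0659
True
t 6.91 dock mm [-187.01  -14.49   93.91] F dock [-0.86  2.6   1.43] w 0.0663
t 7.93 dock mm [-186.9   -41.34   93.85] F dock [-0.52  9.79 -5.78] w 0.0658
target -41.79
```

View pics/s2.png

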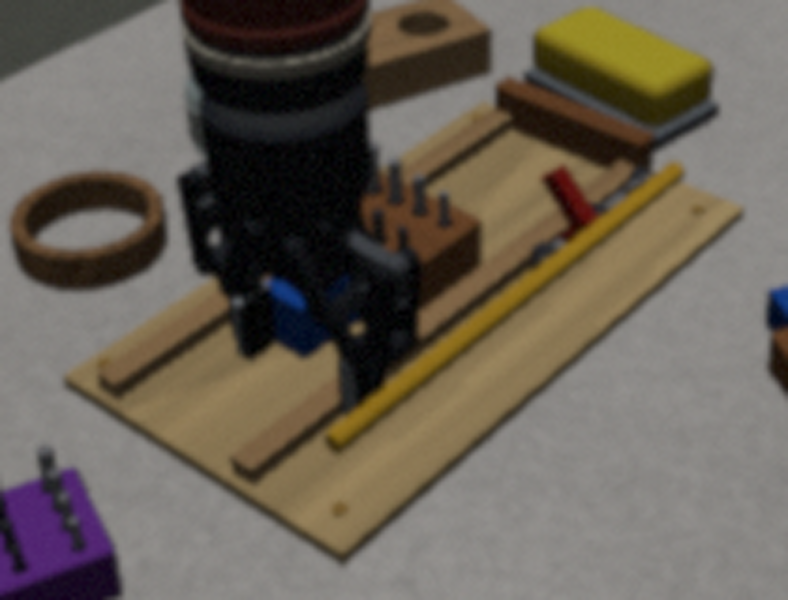

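The gate is open: bar end at (337,440), before (293,395). I'll compute the angle from these pixels.

```bash
python3 - <<'E'
from h import *
px=lambda u,v:np.array([140+(u+.5)/3.752-.5,150+(v+.5)/3.75-.5])
print("shut",px(293,395),"open",px(337,440),"tip",px(560,178))
for a in (0,.7,.8,.85,.9,1,1.05):
    c,s=np.cos(a),np.sin(a)
    # tip rel. axis: (y +41, z +20) rotated toward -y/up
    print(a,proj(D([[-225,-66-36*s,18+36*c],[0,-66+41*c-20*s,18+20*c+41*s]],d),"side").round(1).tolist())
here()
E
```

```text
shut [217.7249467  254.96666667] open [229.45202559 266.96666667] tip [288.8869936 197.1      ]
0 [[215.8, 256.8], [275.5, 200.1]]
0.7 [[225.6, 266.0], [284.0, 195.4]]
0.8 [[226.8, 267.7], [285.6, 195.4]]
0.85 [[227.4, 268.6], [286.4, 195.5]]
0.9 [[227.9, 269.5], [287.3, 195.7]]
1 [[228.9, 271.2], [289.0, 196.1]]
1.05 [[229.3, 272.1], [289.9, 196.4]]
t 7.98 dock mm [-186.94  -41.29   93.88] F dock [-0.68  9.49 -7.16] w 0.0659
```

Gate angle is about 0.86 rad from the bar's pixel shift. Next I'll push the rack in stages.

```bash
python3 - <<'E'
from h import *
y=float(open("y.txt").read())
print(go(-145,y,94,.04,guard=12)); here()
im=robot.grab_frame("side")[150:310,140:350]
cv2.imwrite("pics/s3.png",cv2.resize(im,(788,600),interpolation=cv2.INTER_CUBIC))
E
```

```text
False
t 9.18 dock mm [-145.88  -42.04   94.22] F dock [-5.2   5.13 -0.28] w 0.0662
```

View pics/s3.png

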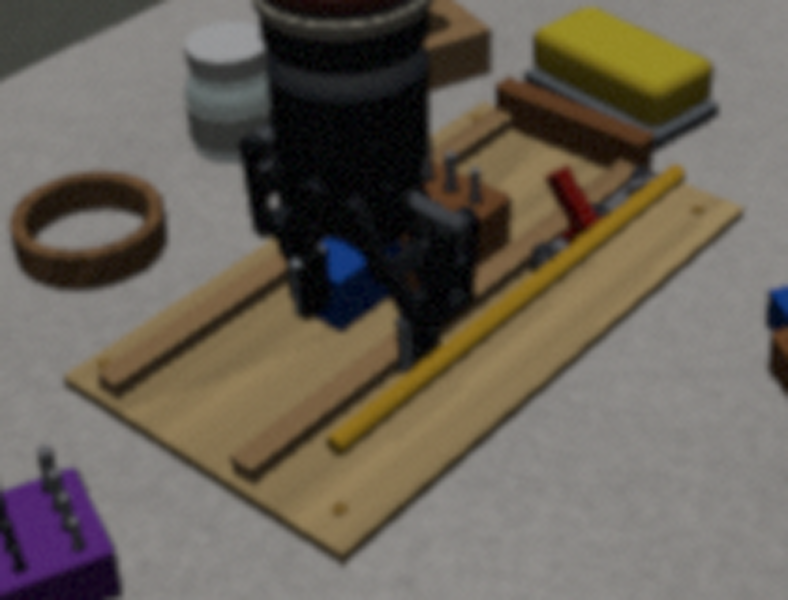

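The bar end is at about (339,442) and the blade is still up, so the gate is slightly further open (~0.88). The finger on the chute side is on the tongue's rear (320,300). I'll keep pushing.

```bash
python3 - <<'E'
from h import *
y=float(open("y.txt").read())
for x in (-110,-80,-54):
    print(go(x,y,94,.04,guard=12)); here()
robot.pause(.2); here()
print(go(-38,y,94,.015,guard=8)); here(); robot.pause(.2); here()
cv2.imwrite("pics/s4.png",cv2.resize(robot.grab_frame("side")[150:310,140:350],(788,600),interpolation=cv2.INTER_CUBIC))
E
```

```text
False
t 10.26 dock mm [-110.87  -42.03   94.18] F dock [-4.71  5.25  1.04] w 0.0658
False
t 11.16 dock mm [-80.85 -41.98  94.23] F dock [-4.62  4.25  0.85] w 0.0658
False
t 11.96 dock mm [-54.9  -42.01  94.19] F dock [-3.37  4.34  1.13] w 0.0659
t 12.16 dock mm [-54.9  -41.99  94.21] F dock [-3.03  4.39  0.57] w 0.0661
True
t 12.93 dock mm [-44.18 -41.71  94.19] F dock [-1.51  2.83  2.48] w 0.0659
t 13.12 dock mm [-44.16 -41.48  94.2 ] F dock [-3.55  1.86  3.03] w 0.0659
```

View pics/s4.png

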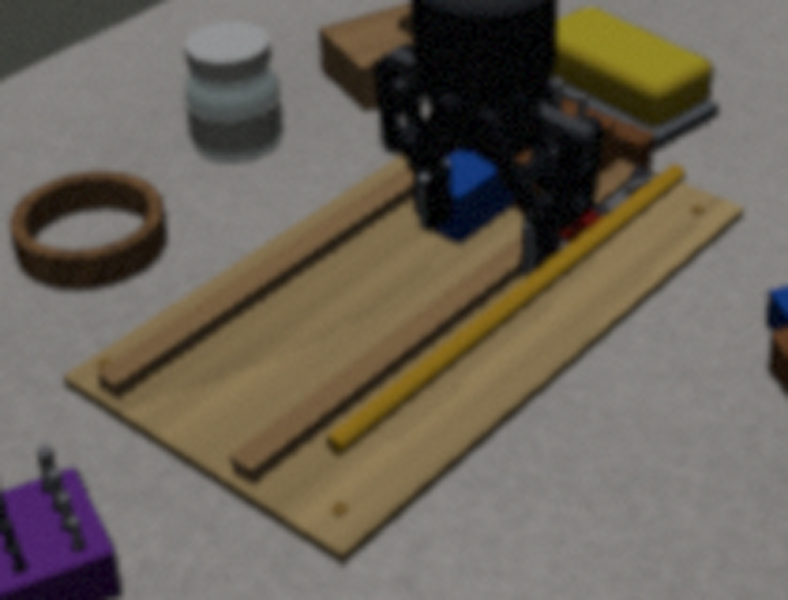

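The guard tripped where home is expected (tool x -44; predicted -45). I'll do one more short guarded push to be sure, then back off and let the gate close.

```bash
python3 - <<'E'
from h import *
y=float(open("y.txt").read())
print(go(-41,y,94,.01,guard=10)); here()
go(-54,y,94,.04); here()
go(-54,-4,94,.04); here()
go(-54,-4,170,.1); robot.line_to(D([-200,-40,230],d)[0],vel=.2); robot.pause(.5); here()
cv2.imwrite("pics/t5.png",cv2.convertScaleAbs(cv2.resize(robot.grab_frame("top")[135:250,150:345],None,fx=4,fy=4,interpolation=cv2.INTER_CUBIC),alpha=1.5))
E
```

```text
True
t 13.42 dock mm [-43.89 -41.2   94.2 ] F dock [-1.2   2.47  1.93] w 0.0661
t 13.82 dock mm [-54.1  -41.43  94.  ] F dock [ 0.04  5.07 -0.05] w 0.0663
t 14.91 dock mm [-54.07  -4.29  93.87] F dock [-0.77  0.62 -0.46] w 0.066
t 17.27 dock mm [-199.82  -39.95  229.96] F dock [ 0.19 -0.3   0.32] w 0.066
```

View pics/t5.png

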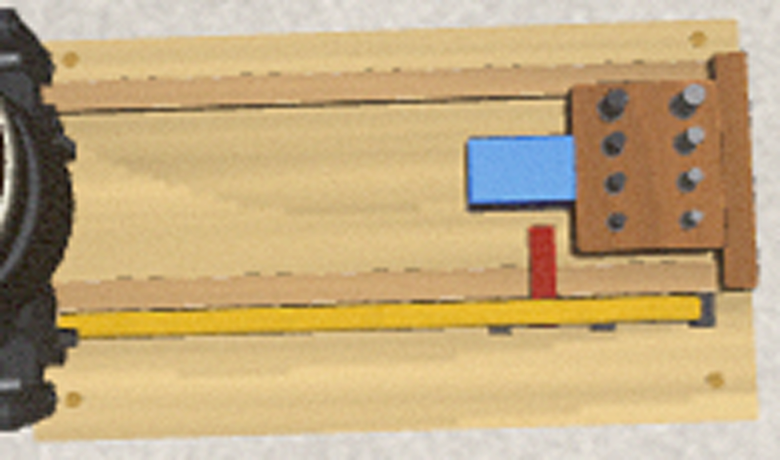

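The top view shows the rack's nose against the stop (x ≈ 718), the blade shut at (542,226) as at the start, and the arm clear. I'll hand it in.

```bash
python3 -c "
from plant import robot
print(robot.job_done())"
```

```text
the job is handed in; nothing more can be done
None
```

The rack is home against the end stop and the gate is shut behind it, as the last top view shows. The job is handed in, and no verdict came back.

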